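Put the care board up on its folding stand

ROBOT

A 6-joint arm with a two-finger parallel gripper is mounted at the origin on a cart in front of the work surface, level with it; the furniture and walls round the work are solid. World frame = base frame: x ahead of the robot, y to its left, z up, the work surface at z = 0. Lengths are in m, angles in rad, forces in N, time in s.
With the tool pointing down it reaches from about 0.375 to 0.9 m from the base axis. Payload 3.1 kg.
Tool frame: the origin (TCP) lies at the centre of the arm's flange, where the gripper is bolted on; the fingertips stand 173 mm ahead of it and the grasp point (between the pads) lies 155 mm ahead of it; z points along the fingers, y is the line along which they close (so a half turn about z gives the same grasp; the last joint's range is limited). The gripper opens to 85 mm and grips with 20 to 120 N. Pads are 22 mm wide; open, the fingers measure 114 mm over their backs; the gripper's body (76 mm by 85 mm) begins 54 mm behind the grasp point. The pads swing forward as they close: fully open they stand 13 mm farther back than shut.
Start: joints at [-1.339, 0.527, 1.433, -0, 1.181, -0.178], TCP at [0.249, -0.573, 0.405] pointing down, gripper open.
Joint ranges: [-3.08, 3.08], [-0.75, 2.2], [0.22, 2.44], [-1.43, 4.57], [0, 2.65], [-2.85, 2.85]. Speed limits (rad/s): [2.79, 2.79, 3.14, 3.14, 3.14, 3.14].

INTERFACE

Orientations are given as a unit quaternion [w, x, y, z].
In Python, from workcell import bot, optics gives the robot as it stands.
- The arm moves only by the tool send_rows, never from a script. Its argument "targets" is a list of rows, each an object with "slide": the shift along the tool's x, y, z normalised to -1 to 1, where 1 is 30 cm, a list of three; "delta_rot": the turn, a rotation vector about the tool's x, y, z normalised to -1 to 1, where 1 is 180 degrees, a list of three; "jaw": the opening, from 0 (shut) to 1 (fully open). In form: [{"slide": [dx, dy, dz], "delta_rot": [rx, ry, rz], "jaw": jaw}, ...]. A call has 1 to 20 rows; each row is the pose to reach, as a shift and turn from the pose commanded when the call began, along the tool's axes at that moment, turning the shorter way round; what a row does not reach only later rows make up. A row lasts 1/12 s, in which the tool goes at most 41.7 mm and 7.16 degrees, less where a joint would pass 70% of its speed; a pose out of reach is approached as far as the arm can. A call with a number of a shift or a turn outside -1 to 1 is refused whole. A call with a gripper value outside its range is refused whole. The fingers move at their own pace and stop on an object; "grip_force" is the grip in N (left out, the last holds). Time passes only in rows, so rows that repeat a pose let the fingers close. It gives the time, the measured TCP pose, the force, the opening and the grip force at its end, in the units of the state.
- bot.get_obs(): the state, without advancing time (a new reading comes with each control period).
- optics.get_image(name): name is "side" or "top" or "wrist"; returns a dict with "frame" (420x560x3 uint8, blue, green, red), "camera_matrix" (3x3 intrinsics, pixels), "extrinsics" (4x4, takes a point from camera to world coordinates); the wrist camera has in their place "hand_eye" (4x4, takes a point from camera to tool coordinates, whose origin is the TCP and whose axes are the flange's). Camera axes: x right, y down, z forward; pixel columns grow to the right and rows downward; lengths in m; the calibration is good to about 2 mm. A picture is of the moment at which its call begins: read the wrist's pose just before it. There is no depth.
- bot.finish_job(): hands the job in; it is judged then, once.
The state is a dict: "time_s": time; "qpos": joint angles; "qd": joint speeds; "tau": joint torques, N m; "tcp_pos": TCP position; "eef_rot": TCP orientation; "ft_force": force on the tool from outside, world axes, zero at the start; "moment": the same for the moment, N m; "gripper_width": opening from 0.0 (shut) to 1.0 (fully open); "finger_force": force on a finger pad.
Only numpy, scipy, OpenCV 4.12 (cv2) and the standard library are available. Lean on these libraries where they do the work, as an engineer would, in place of code of your own. Each camera call takes 0.05 s, during which the arm holds its last target. There are 200 camera calls.

TASK

Set up the laundry care board. Swing the stand's half-folded prop leg away from the front hooks by pushing it, until it meets its stop, and press it firmly home there for a moment with about ten newtons, never as much as twenty; then take the taller of the two boards out of the wooden holder and set it down gently on the stand, centred, its foot behind the two front hooks and leaning back on the leg. Leave the short board and the other things where they are.

Things in the scene. Friction and masses are not known exactly. Their poses are not given: they have to be found in the camera images.
- stand: Folding aluminium tablet stand, fixed by suction feet. Origin on the worktop; x from its front to its back (away from the robot, up to 17 degrees askew), z up. Base plate from x = -70 to +60 mm, 110 mm wide (y), upper face 12 mm above the worktop. Two front hooks (18 mm wide, at y = -40, +40 mm) rise to 27 mm; their back faces are at x = +3 mm. The board's foot belongs between hooks and hinge.
- leg_hinge (a point): Middle of the prop leg's hinge axis (along the stand's y), at x = +34 mm on the stand, 23 mm above the worktop; fixed.
- prop_leg: Prop leg: flat bar 40 mm wide, 6 mm thick, origin on the hinge. It starts half up, 49 to 71 degrees above flat, leaning to the front (-x), and swings up, over and back to a firm stop that is set anew each time, anywhere from 10 to 24 degrees past upright: only to be felt. The hinge is stiff and keeps the leg where it is left: about 3 N at its end moves it, at the stop the force rises by some 3 N a mm.
- leg_end (a point): Middle of the end bar of the prop leg, 100 mm from the hinge axis: a rubber-covered round bar 12 mm thick, 66 mm long along y. It moves on an arc about the hinge; a push that only goes level rubs on the bar at first and takes more force than one that rises with it.
- tall_board_mid (a point): Centre of the tall framed board (light wood frame, both faces paper and alike): 10 mm thick (its x), 100 wide (y), 160 tall (z), 80 mm from here to foot and to top edge; 0.16 kg. It starts upright in one of the holder's slots (which one varies), top edge 170 mm above the worktop; taken by its faces at the top edge, from above. On the stand it leans back about as far as the leg.
- short_board_mid (a point): Centre of the short framed board, the same but 100 mm tall, in the other slot (its top at 110 mm). To be left in its slot.
- holder: Wooden holder fixed on the worktop, 110 (x) x 120 (y) x 44 mm, origin under its centre. Two slots along y at x = -22 and +22 mm, 12 mm wide, open at the ends and the top, floor 10 mm above the worktop.
- cup_mid (a point): Centre of a small round white dosing cup, 66 mm across and 50 mm tall, loose; a bystander.
- bottle_mid (a point): Centre of a small dark dropper bottle, 34 mm across and 102 mm tall, loose; a bystander.
There are look-alikes about, which are no part of the job. What is shaped like the part that bears tall_board_mid but red is not meant.

How it is judged:
On the way, in this order (a step that is already met when the one before it is completed fails the run):
1. the prop leg is past upright and pressed home against its stop with more than 7 N (x of leg_end in the frame of stand above 0.0484 m and contact force between the fingers and prop_leg above 7 N), for 0.05 s.
2. the tall board stands on the stand behind the hooks, leaning back on the leg (y of tall_board_mid in the frame of stand between -0.018 and 0.018 m and z of tall_board_mid in the frame of stand between 0.07 and 0.097 m and x of tall_board_mid in the frame of stand between 0.01 and 0.066 m and angle between tall_board_mid's own z axis and vertical between 0.12 and 0.6 rad and angle between the y axis of tall_board_mid and the y axis of stand, either way round below 0.15 rad and contact force between tall_board and prop_leg above 0.02 N), for 0.2 s.
At the end, for the whole second after the job is handed in: The leg is still swung out past upright (at least 8 degrees); the tall board rests on the stand's plate, foot behind both hooks, centred within 18 mm, square to the stand within 0.15 rad, leaning back 0.12 to 0.6 rad and touching the leg, at rest and released (all of step 2 and x of leg_end in the frame of stand above 0.0484 m and linear speed of tall_board below 0.02 m/s).
It fails at once if the prop leg is pressed by the fingers with more than 20 N (contact force between the fingers and prop_leg above 20 N).
It fails at once if the tall board is banged or forced on the stand (more than 25 N) (contact force between tall_board and stand above 25 N).
It fails at once if the short board is moved more than 20 mm (distance of short_board_mid from where it was at the start of the episode above 0.02 m).
It fails at once if the dosing cup or the dropper bottle is moved more than 20 mm (distance of any of cup_mid, bottle_mid from where it was at the start of the episode above 0.02 m).
It also fails if it takes over 61 s, if anything falls off the work surface, if the arm or the gripper's body presses on something with over 40 N, if the wrist force passes 120 N, or if a joint passes its speed limit or range.

## Working session

There is one attempt and no reset: what is moved stays moved. The work goes in short steps, Python scripts to look and compute and a tool call to move; the robot and the scene stay as the last step left them, time stands still between calls to the robot, and variables do not carry over. Pictures are saved under pics/ and viewed, at most 10 in all, crops included, and the job is handed in when it is done.

Besides the shell and the picture viewer there is one more tool, called after "Call:" as name(argument=value, ...), one argument or row to a line, values as JSON. send_rows: Moves the arm, as the interface text tells. Scaled input: -1 to 1 covers 30 cm each way for a shift and 180 degrees each way for a turn. Its arguments: {"type":"object","properties":{"targets":{"type":"array"},"grip_force":{"type":"number"}},"required":["targets"]}

```bash
mkdir -p pics; cat > h.py <<'E'
import numpy as np, cv2, json
from workcell import bot, optics
from scipy.spatial.transform import Rotation as R
def q2R(q): return R.from_quat([q[1],q[2],q[3],q[0]]).as_matrix()
def tcp():
    o=bot.get_obs(); T=np.eye(4); T[:3,:3]=q2R(o['eef_rot']); T[:3,3]=o['tcp_pos']; return T,o
def snap(name,fn):
    T,o=tcp(); d=optics.get_image(name); cv2.imwrite('pics/'+fn+'.png',d['frame'])
    E=np.array(d['extrinsics']) if 'extrinsics' in d else T@np.array(d['hand_eye'])
    np.savez('pics/'+fn+'.npz',K=d['camera_matrix'],E=E); return d['frame']
def ray(fn,uv):
    z=np.load('pics/'+fn+'.npz'); d=np.linalg.inv(z['K'])@[uv[0],uv[1],1]; d=z['E'][:3,:3]@d; return z['E'][:3,3],d/np.linalg.norm(d)
def onz(fn,uv,h):
    c,d=ray(fn,uv); return c+d*(h-c[2])/d[2]
def tri(*obs):
    A=np.zeros((3,3));b=np.zeros(3); rs=[ray(*o) for o in obs]
    for c,d in rs:
        P=np.eye(3)-np.outer(d,d); A+=P;b+=P@c
    p=np.linalg.solve(A,b); return p,[np.linalg.norm((np.eye(3)-np.outer(d,d))@(p-c)) for c,d in rs]
def proj(fn,p):
    z=np.load('pics/'+fn+'.npz'); q=np.linalg.inv(z['E'])@np.r_[p,1]; u=z['K']@q[:3]; return u[:2]/u[2]
E
python3 - <<'E'
from h import *
for n in ('top','side'): snap(n,n+'0')
for n in ('top0','side0'):
    z=np.load('pics/'+n+'.npz'); print(z['E'].round(3),z['K'].round(1))
d=optics.get_image('wrist'); print(np.array(d['hand_eye']).round(3))
T,o=tcp(); print(T.round(3),o)
E
```

```text
[[ 0.007 -0.988  0.152  0.33 ]
 [-1.    -0.008 -0.008 -0.034]
 [ 0.009 -0.152 -0.988  1.42 ]
 [ 0.     0.     0.     1.   ]] [[503.7   0.  285.2]
 [  0.  503.7 207.3]
 [  0.    0.    1. ]]
[[ 0.25  -0.832  0.496 -0.217]
 [-0.968 -0.213  0.131 -0.252]
 [-0.003 -0.513 -0.859  1.354]
 [ 0.     0.     0.     1.   ]] [[536.4   0.  281.4]
 [  0.  536.4 202.9]
 [  0.    0.    1. ]]
[[-0.    -0.946 -0.324  0.084]
 [ 1.     0.    -0.001  0.001]
 [ 0.001 -0.324  0.946  0.031]
 [ 0.     0.     0.     1.   ]]
[[ 0.917  0.398 -0.     0.249]
 [ 0.398 -0.917  0.002 -0.573]
 [ 0.    -0.002 -1.     0.404]
 [ 0.     0.     0.     1.   ]] {'time_s': 0.15, 'qpos': array([-1.33949691e+00,  5.28317208e-01,  1.43360038e+00,  7.75952455e-07,
        1.18139565e+00, -1.78505386e-01]), 'qd': array([ 0.00079693, -0.00283845, -0.00354935,  0.00087311,  0.00333272,
       -0.00108555]), 'tau': array([ 7.16989307e-04, -4.42744482e+01, -1.78275830e+01, -2.04194512e-04,
        5.58346030e-03, -4.85917823e-06]), 'tcp_pos': array([ 0.2489845 , -0.57299046,  0.40392089]), 'eef_rot': array([-8.60003675e-04,  9.79080515e-01,  2.03471386e-01, -2.23478773e-05]), 'ft_force': array([ 1.15220052,  0.4064851 , -0.71040355]), 'moment': array([ 0.0143852 ,  0.00700597, -0.02485252]), 'finger_force': 0.0, 'gripper_width': 0.9979253954175531}
```

View pics/top0.png

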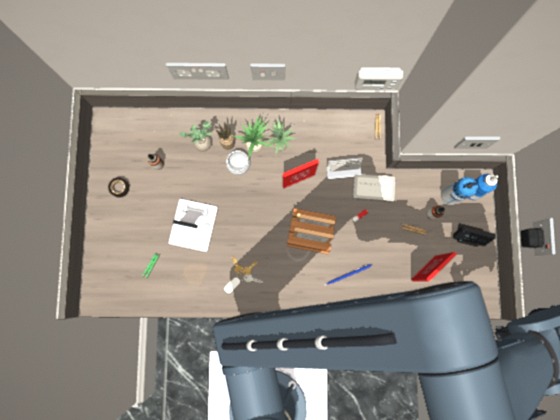

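View pics/side0.png

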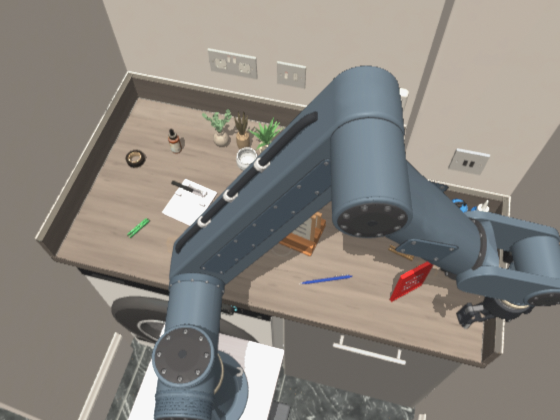

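Top view: stand with a dark bar at about (193,225), wooden holder at (312,230), cup at (237,161), bottle at (155,159). Red boards are at (300,173) and (433,266). I'll enlarge the stand and holder.

```bash
python3 - <<'E'
from h import *
a=cv2.imread('pics/top0.png')
c=cv2.resize(a[190:265,160:350],None,fx=4,fy=4,interpolation=cv2.INTER_CUBIC)
b=cv2.imread('pics/side0.png')
d=cv2.resize(b[165:255,155:345],None,fx=4,fy=4,interpolation=cv2.INTER_CUBIC)[:299]
cv2.imwrite('pics/crop1.png',np.vstack([c,d])[:600])
for uv in [(193,225),(312,230),(237,161),(155,159)]: print(uv,onz('top0',uv,0.02).round(3))
E
```

```text
(193, 225) [0.493 0.212 0.02 ]
(312, 230) [ 0.482 -0.12   0.02 ]
(237, 161) [0.678 0.093 0.02 ]
(155, 159) [0.682 0.326 0.02 ]
```

View pics/crop1.png

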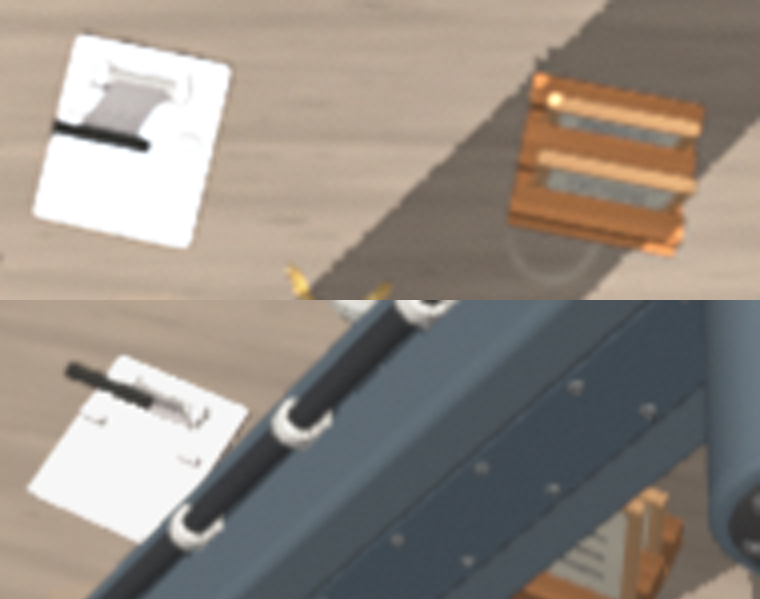

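The stand is at (193,225), about 14° askew, with the prop leg's dark end bar towards the robot. Two light-wood boards stand in the holder near (312,230). I'm moving the wrist camera over the holder first.

Call:
send_rows(
  targets=[
    {"slide": [0.64, -0.55, 0], "delta_rot": [0, 0, -0.3], "jaw": 1},
    {"slide": [0.64, -0.55, 0], "delta_rot": [0, 0, -0.3], "jaw": 1},
    {"slide": [0.64, -0.55, 0], "delta_rot": [0, 0, -0.3], "jaw": 1},
    {"slide": [0.64, -0.55, 0], "delta_rot": [0, 0, -0.3], "jaw": 1},
    {"slide": [0.64, -0.55, 0], "delta_rot": [0, 0, -0.3], "jaw": 1},
    {"slide": [0.64, -0.55, 0], "delta_rot": [0, 0, -0.3], "jaw": 1},
    {"slide": [0.64, -0.55, 0], "delta_rot": [0, 0, -0.3], "jaw": 1},
    {"slide": [0.64, -0.55, 0], "delta_rot": [0, 0, -0.3], "jaw": 1},
    {"slide": [0.64, -0.55, 0], "delta_rot": [0, 0, -0.3], "jaw": 1},
    {"slide": [0.64, -0.55, 0], "delta_rot": [0, 0, -0.3], "jaw": 1},
  ],
)

```text
time_s: 0.98
tcp_pos: [0.3595, -0.3453, 0.4047]
eef_rot: [0.0, 0.78, 0.625, -0.0]
ft_force: [-0.2, -0.4, 0.2]
gripper_width: 0.998
finger_force: 0.0
```

```bash
cat >> h.py <<'E'
def rel(p,heading,tilt=0,T=None):
    "slide/delta_rot to a pose: tool z down, tool x at heading; tilt = turn about tool x (rad)"
    if T is None: T=tcp()[0]
    Rt=np.c_[[np.cos(heading),np.sin(heading),0],[np.sin(heading),-np.cos(heading),0],[0,0,-1]]
    Rt=Rt@R.from_rotvec([tilt,0,0]).as_matrix()
    s=T[:3,:3].T@(np.array(p)-T[:3,3])/0.3; r=R.from_matrix(T[:3,:3].T@Rt).as_rotvec()/np.pi
    return s.round(4),r.round(4)
E
python3 - <<'E'
from h import *
T,o=tcp(); print(o['time_s'],T.round(3)); print(rel([.46,-.13,.405],1.37))
E
```

```text
0.9833 [[ 0.218  0.976 -0.     0.36 ]
 [ 0.976 -0.218 -0.    -0.345]
 [-0.     0.    -1.     0.405]
 [ 0.     0.     0.     1.   ]]
(array([ 0.7734,  0.1702, -0.001 ]), array([ 0.    ,  0.    , -0.0061]))
```

Call:
send_rows(
  targets=[
    {"slide": [0.77, 0.17, 0], "delta_rot": [0, 0, 0], "jaw": 1},
    {"slide": [0.77, 0.17, 0], "delta_rot": [0, 0, 0], "jaw": 1},
    {"slide": [0.77, 0.17, 0], "delta_rot": [0, 0, 0], "jaw": 1},
    {"slide": [0.77, 0.17, 0], "delta_rot": [0, 0, 0], "jaw": 1},
    {"slide": [0.77, 0.17, 0], "delta_rot": [0, 0, 0], "jaw": 1},
    {"slide": [0.77, 0.17, 0], "delta_rot": [0, 0, 0], "jaw": 1},
    {"slide": [0.77, 0.17, 0], "delta_rot": [0, 0, 0], "jaw": 1},
    {"slide": [0.77, 0.17, 0], "delta_rot": [0, 0, 0], "jaw": 1},
    {"slide": [0.77, 0.17, 0], "delta_rot": [0, 0, 0], "jaw": 1},
  ],
)

```text
time_s: 1.73
tcp_pos: [0.4593, -0.1318, 0.4046]
eef_rot: [0.0, 0.78, 0.625, -0.0]
ft_force: [0.3, -1.0, 0.2]
gripper_width: 1.002
finger_force: 0.0
```

```bash
python3 - <<'E'
from h import *
snap('wrist','w1'); T,o=tcp(); print(T.round(3)); print(rel([.46,0.02,.405],1.36)); print(rel([.46,0.2,.405],1.34))
E
```

```text
[[ 0.219  0.976 -0.     0.459]
 [ 0.976 -0.219 -0.    -0.132]
 [-0.    -0.    -1.     0.405]
 [ 0.     0.     0.     1.   ]]
(array([ 0.4957, -0.1082, -0.0015]), array([-0.    ,  0.0002, -0.0032]))
(array([ 1.0811, -0.2396, -0.0017]), array([-0.    ,  0.0002,  0.0032]))
```

Call:
send_rows(
  targets=[
    {"slide": [0.33, 0, 0], "delta_rot": [0, 0, 0], "jaw": 1},
    {"slide": [0.33, 0, 0], "delta_rot": [0, 0, 0], "jaw": 1},
    {"slide": [0.33, 0, 0], "delta_rot": [0, 0, 0], "jaw": 1},
    {"slide": [0.33, 0, 0], "delta_rot": [0, 0, 0], "jaw": 1},
    {"slide": [0.33, 0, 0], "delta_rot": [0, 0, 0], "jaw": 1},
  ],
)

```text
time_s: 2.2
tcp_pos: [0.4807, -0.0352, 0.4046]
eef_rot: [0.0, 0.78, 0.626, -0.0]
ft_force: [-0.4, 0.4, 0.1]
gripper_width: 1.0
finger_force: 0.0
```

```bash
python3 - <<'E'
from h import *
snap('wrist','w2'); snap('side','side2'); snap('top','top2'); T,o=tcp(); print(T.round(3)); print(rel([.46,0.2,.405],1.34))
a=[cv2.resize(cv2.imread(f'pics/{n}.png'),(400,300)) for n in ('w1','w2','side2','top2')]
cv2.imwrite('pics/m1.png',np.vstack([np.hstack(a[:2]),np.hstack(a[2:])]))
E
```

```text
[[ 0.219  0.976  0.     0.481]
 [ 0.976 -0.219 -0.001 -0.036]
 [-0.001  0.    -1.     0.405]
 [ 0.     0.     0.     1.   ]]
(array([ 0.7524, -0.2399, -0.0014]), array([0.0001, 0.0002, 0.0031]))
```

View pics/m1.png

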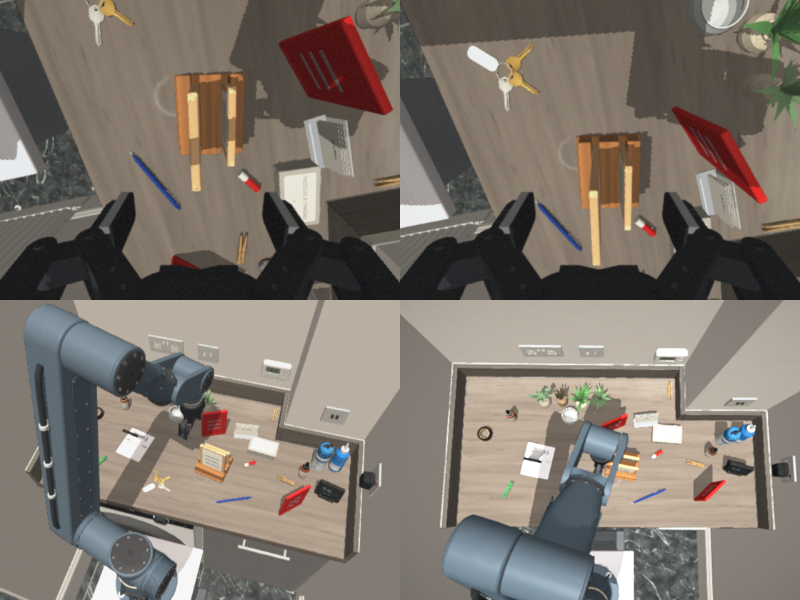

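w1 (left) and w2: the two wood boards stand in the holder. The front one, top edge at (193,93)–(196,190) in w1, shows the larger parallax, so it is the tall one. The red ones at (335,65) and (180,262) are look-alikes. Next, views of the stand.

Call:
send_rows(
  targets=[
    {"slide": [0.6, -0.24, 0], "delta_rot": [0, 0, 0], "jaw": 0},
    {"slide": [0.6, -0.24, 0], "delta_rot": [0, 0, 0], "jaw": 0},
    {"slide": [0.6, -0.24, 0], "delta_rot": [0, 0, 0], "jaw": 0},
    {"slide": [0.6, -0.24, 0], "delta_rot": [0, 0, 0], "jaw": 0},
    {"slide": [0.6, -0.24, 0], "delta_rot": [0, 0, 0], "jaw": 0},
    {"slide": [0.6, -0.24, 0], "delta_rot": [0, 0, 0], "jaw": 0},
    {"slide": [0.6, -0.24, 0], "delta_rot": [0, 0, 0], "jaw": 0},
    {"slide": [0.6, -0.24, 0], "delta_rot": [0, 0, 0], "jaw": 0},
  ],
)

```text
time_s: 3.02
tcp_pos: [0.4499, 0.1559, 0.4047]
eef_rot: [0.0, 0.78, 0.625, -0.0]
ft_force: [0.7, 0.5, -0.5]
gripper_width: -0.001
finger_force: 0.0
```

```bash
python3 - <<'E'
from h import *
snap('wrist','w3'); T,o=tcp(); print(T.round(3))
E
```

```text
[[ 0.219  0.976  0.     0.45 ]
 [ 0.976 -0.219 -0.001  0.156]
 [-0.     0.    -1.     0.405]
 [ 0.     0.     0.     1.   ]]
```

Call:
send_rows(
  targets=[
    {"slide": [0.3, 0, 0], "delta_rot": [0, 0, 0], "jaw": 0},
    {"slide": [0.3, 0, 0], "delta_rot": [0, 0, 0], "jaw": 0},
    {"slide": [0.3, 0, 0], "delta_rot": [0, 0, 0], "jaw": 0},
    {"slide": [0.3, 0, 0], "delta_rot": [0, 0, 0], "jaw": 0},
    {"slide": [0.3, 0, 0], "delta_rot": [0, 0, 0], "jaw": 0},
  ],
)

```text
time_s: 3.48
tcp_pos: [0.4692, 0.2436, 0.4043]
eef_rot: [0.0, 0.78, 0.625, -0.001]
ft_force: [-0.9, -0.4, 0.8]
gripper_width: 0.002
finger_force: 0.0
```

```bash
python3 - <<'E'
from h import *
snap('wrist','w4'); T,o=tcp(); print(T.round(3))
def cr(n,p):
    u,v=(proj(n,p)).astype(int); u=min(max(u,100),460); v=min(max(v,75),345)
    c=cv2.resize(cv2.imread(f'pics/{n}.png')[v-75:v+75,u-100:u+100],None,fx=2,fy=2,interpolation=cv2.INTER_CUBIC)
    print(n,u-100,v-75); return c
s=[.493,.212,.06]; h=[.482,-.12,.12]
cv2.imwrite('pics/m2.png',np.vstack([np.hstack([cr('w1',h),cr('w2',h)]),np.hstack([cr('w3',s),cr('w4',s)])]))
E
```

```text
[[ 0.218  0.976 -0.002  0.469]
 [ 0.976 -0.218 -0.001  0.243]
 [-0.002 -0.001 -1.     0.404]
 [ 0.     0.     0.     1.   ]]
w1 201 109
w2 198 211
w3 208 45
w4 206 133
```

View pics/m2.png

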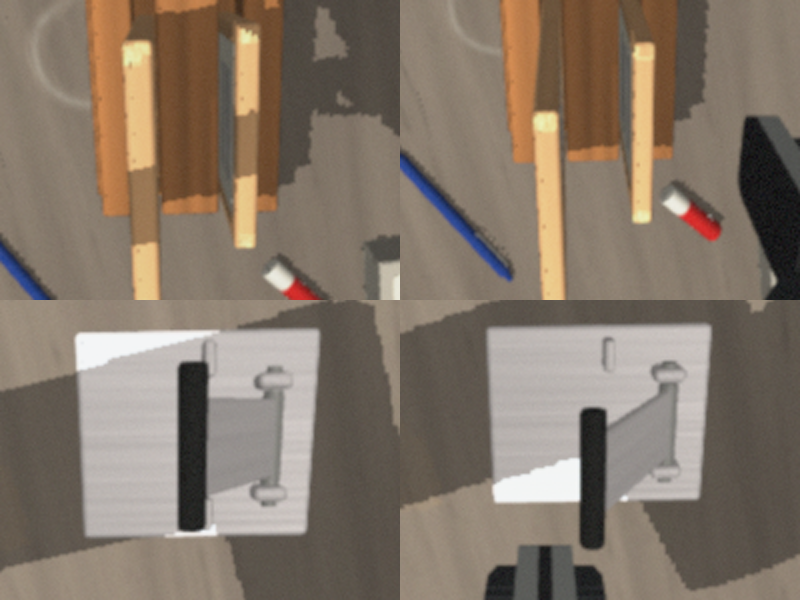

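The crop confirms the tall board: front slot, w1 crop x ≈ 138 and w2 ≈ 145, with the larger shift. The other, with its top at (245,30), is the short one. In the lower panels the stand plate's corners, black end bar (w3 (193,447), w4 (593,478)) and hinge are clear. Triangulating these.

```bash
python3 - <<'E'
from h import *
W1=lambda u,v:('w1',(201+u/2,109+v/2)); W2=lambda u,v:('w2',(198+u/2,211+v/2))
W3=lambda u,v:('w3',(208+u/2,45+v/2)); W4=lambda u,v:('w4',(206+u/2,133+v/2))
def t(n,*o):
    p,e=tri(*o); print(n,p.round(4),np.round(e,4)); return p
A=t('tall top +y',W1(138,42),W2(145,113)); B=t('tall -y',('w1',(274.5,265)),('w2',(274.5,371)))
d=A-B; print('len',np.linalg.norm(d),'head',np.arctan2(d[1],d[0]),'mid',(A+B)/2)
C=t('short +y',W1(247,30),W2(644,44) if 0 else W2(244,44)); D=t('short -y',W1(245,240),W2(241,216)); d=C-D; print('head',np.arctan2(d[1],d[0]))
P=[t('pl',W3(*a),W4(*b)) for a,b in [((77,33),(88,27)),((319,29),(310,25)),((305,232),(298,198)),((86,236),(94,202))]]
Q=[]
for f,l in ((W3,[(77,33),(319,29),(305,232),(86,236)]),(W4,[(88,27),(310,25),(298,198),(94,202)])):
    q=np.array([onz(*f(*a),.012) for a in l]); Q.append(q); print(q[:,:2].round(4).tolist())
q=(Q[0]+Q[1])/2
x=(q[1]+q[2]-q[0]-q[3])/2; y=(q[0]+q[1]-q[2]-q[3])/2; print('len',np.linalg.norm(x),np.linalg.norm(y),'headx',np.arctan2(x[1],x[0]),'heady',np.arctan2(y[1],y[0]))
a=np.arctan2(x[1],x[0])/2+(np.arctan2(y[1],y[0])-np.pi/2)/2
ex=np.array([np.cos(a),np.sin(a)]); ey=np.array([-ex[1],ex[0]]); O=q.mean(0)[:2]+ex*.005; print('stand',O,a)
def st(p): return np.array([(p[:2]-O)@ex,(p[:2]-O)@ey,p[2]]).round(4)
print('bar+',st(t('b',W3(194,66),W4(194,110))),'bar-',st(t('b',W3(192,228),W4(192,246))),'mid',st(t('m',W3(193,147),W4(193,178))))
print('hinge',st(t('h',W3(275,80),W4(268,74))),st(t('h',W3(267,192),W4(265,170))),'hook',st(t('k',W3(210,58),W4(209,54))))
E
```

```text
tall top +y [ 0.4685 -0.0675  0.1685] [0.0003 0.0003]
tall -y [ 0.4503 -0.161   0.1714] [0.0002 0.0002]
len 0.09524159695691953 head 1.378493905667377 mid [ 0.45938533 -0.11423674  0.16994508]
short +y [ 0.5115 -0.0782  0.1028] [0.0002 0.0002]
short -y [ 0.4936 -0.1689  0.1085] [0.0002 0.0002]
head 1.3754879099411466
pl [0.4443 0.2814 0.0075] [0.0001 0.0001]
pl [0.5689 0.2552 0.0104] [0.0001 0.0001]
pl [0.5472 0.1499 0.0102] [0.0001 0.0001]
pl [0.4223 0.1757 0.0121] [0.0004 0.0004]
[[0.4444, 0.2808], [0.5686, 0.2551], [0.547, 0.1503], [0.4227, 0.1756]]
[[0.4449, 0.2819], [0.5685, 0.2555], [0.5468, 0.1508], [0.4219, 0.1757]]
len 0.12683818111675949 0.10749744805453385 headx -0.203382165719924 heady 1.3646825397273958
stand [0.50050438 0.21469268] -0.20474797639371237
b [0.4927 0.2478 0.1063] [0. 0.]
b [0.4793 0.1866 0.114 ] [0.0001 0.0001]
m [0.4861 0.218  0.1103] [0. 0.]
bar+ [-0.0144  0.0309  0.1063] bar- [-0.0151 -0.0318  0.114 ] mid [-0.0147  0.0003  0.1103]
h [0.5395 0.2355 0.0238] [0.0005 0.0005]
h [0.5274 0.1798 0.0261] [0.0007 0.0007]
k [0.5091 0.2534 0.0206] [0.0002 0.0002]
hinge [0.0339 0.0283 0.0238] [ 0.0334 -0.0287  0.0261] hook [0.0005 0.0396 0.0206]
```

```bash
cat >> h.py <<'E'
O=np.array([.5005,.2147]); A=-.2047; EX=np.array([np.cos(A),np.sin(A)]); EY=np.array([-EX[1],EX[0]])
def w(x,y,z): return np.r_[O+EX*x+EY*y,z]
def inst(p): return np.array([(p[:2]-O)@EX,(p[:2]-O)@EY,p[2]]).round(4)
E
python3 - <<'E'
from h import *
print(rel(w(-.062,0,.404),A+np.pi/2),rel(w(-.062,0,.272),A+np.pi/2))
E
```

```text
(array([-0.0732, -0.0833,  0.0012]), array([-0.0004,  0.0005, -0.0049])) (array([-0.0725, -0.0827,  0.4412]), array([-0.0004,  0.0005, -0.0049]))
```

Call:
send_rows(
  targets=[
    {"slide": [-0.073, -0.083, 0], "delta_rot": [0, 0, -0.005], "jaw": 0},
    {"slide": [-0.073, -0.083, 0], "delta_rot": [0, 0, -0.005], "jaw": 0},
    {"slide": [-0.073, -0.083, 0.11], "delta_rot": [0, 0, -0.005], "jaw": 0},
    {"slide": [-0.073, -0.083, 0.22], "delta_rot": [0, 0, -0.005], "jaw": 0},
    {"slide": [-0.073, -0.083, 0.33], "delta_rot": [0, 0, -0.005], "jaw": 0},
    {"slide": [-0.073, -0.083, 0.44], "delta_rot": [0, 0, -0.005], "jaw": 0},
    {"slide": [-0.073, -0.083, 0.44], "delta_rot": [0, 0, -0.005], "jaw": 0},
    {"slide": [-0.073, -0.083, 0.44], "delta_rot": [0, 0, -0.005], "jaw": 0},
    {"slide": [-0.073, -0.083, 0.44], "delta_rot": [0, 0, -0.005], "jaw": 0},
    {"slide": [-0.073, -0.083, 0.44], "delta_rot": [0, 0, -0.005], "jaw": 0},
  ],
)

```text
time_s: 4.37
tcp_pos: [0.4407, 0.2286, 0.2748]
eef_rot: [0.001, 0.775, 0.632, 0.002]
ft_force: [-0.1, -0.9, -0.1]
gripper_width: -0.0
finger_force: 0.0
```

```bash
python3 - <<'E'
from h import *
T,o=tcp(); print(inst(T[:3,3]),np.arctan2(T[1,0],T[0,0])-A-np.pi/2,o['ft_force'])
x0,_,z0=inst(T[:3,3])
for ph in range(60,116,5):
    bx=.034-.1*np.cos(np.radians(ph)); bz=.023+.1*np.sin(np.radians(ph)); print(ph,round((bx-.0205-x0)/.3,3),round(-(bz+.162-z0)/.3,3))
E
```

```text
[-0.0614  0.0015  0.2748] 0.0011714527909045813 [-0.11357892 -0.86091142 -0.12142258]
60 0.083 0.011
65 0.109 -0.003
70 0.136 -0.014
75 0.163 -0.023
80 0.192 -0.029
85 0.221 -0.033
90 0.25 -0.034
95 0.279 -0.033
100 0.308 -0.029
105 0.336 -0.023
110 0.364 -0.014
115 0.391 -0.003
```

Call:
send_rows(
  targets=[
    {"slide": [0, 0.04, 0.0], "delta_rot": [0, 0, 0], "jaw": 0},
    {"slide": [0, 0.07, 0.0], "delta_rot": [0, 0, 0], "jaw": 0},
    {"slide": [0, 0.085, 0.0], "delta_rot": [0, 0, 0], "jaw": 0},
    {"slide": [0, 0.1, -0.005], "delta_rot": [0, 0, 0], "jaw": 0},
    {"slide": [0, 0.115, -0.012], "delta_rot": [0, 0, 0], "jaw": 0},
    {"slide": [0, 0.13, -0.018], "delta_rot": [0, 0, 0], "jaw": 0},
  ],
)

```text
time_s: 4.87
tcp_pos: [0.4765, 0.2215, 0.2789]
eef_rot: [-0.002, 0.775, 0.632, -0.002]
ft_force: [-8.0, 3.5, 10.6]
gripper_width: -0.0
finger_force: 6.0
```

```bash
python3 - <<'E'
from h import *
T,o=tcp(); print(inst(T[:3,3]),o['ft_force']@np.r_[EX,0]); snap('wrist','w5')
E
```

```text
[-0.0249  0.0017  0.2789] -8.531216501819403
```

Call:
send_rows(
  targets=[
    {"slide": [0, 0.0, -0.008], "delta_rot": [0, 0, 0], "jaw": 0},
    {"slide": [0, 0.01, -0.016], "delta_rot": [0, 0, 0], "jaw": 0},
    {"slide": [0, 0.02, -0.02], "delta_rot": [0, 0, 0], "jaw": 0},
    {"slide": [0, 0.03, -0.023], "delta_rot": [0, 0, 0], "jaw": 0},
  ],
)

```text
time_s: 5.25
tcp_pos: [0.4866, 0.2192, 0.2855]
eef_rot: [-0.001, 0.775, 0.632, -0.001]
ft_force: [-5.7, 1.8, 7.7]
gripper_width: -0.001
finger_force: 4.4
```

```bash
python3 - <<'E'
from h import *
T,o=tcp(); print(inst(T[:3,3]),o['ft_force']@np.r_[EX,0]); snap('wrist','w6')
cv2.imwrite('pics/w56.png',np.hstack([cv2.imread('pics/w5.png')[:,140:540],cv2.imread('pics/w6.png')[:,140:540]]))
E
```

```text
[-0.0145  0.0016  0.2855] -5.927515237404558
```

View pics/w56.png

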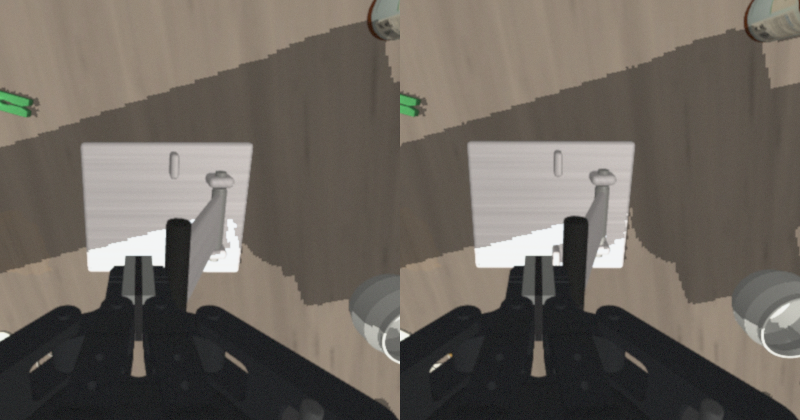

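Bar touches the front finger (w5 at (178,225), w6 at (575,225)), swinging with it. The vertical rub is too high, so I rise more.

Call:
send_rows(
  targets=[
    {"slide": [0, 0.0, -0.01], "delta_rot": [0, 0, 0], "jaw": 0},
    {"slide": [0, 0.0, -0.02], "delta_rot": [0, 0, 0], "jaw": 0},
    {"slide": [0, 0.0, -0.02], "delta_rot": [0, 0, 0], "jaw": 0},
  ],
)

```text
time_s: 5.55
tcp_pos: [0.4883, 0.2192, 0.2918]
eef_rot: [0.001, 0.775, 0.632, 0.002]
ft_force: [-0.5, 0.0, 0.4]
gripper_width: 0.001
finger_force: 0.0
```

Call:
send_rows(
  targets=[
    {"slide": [0, 0.015, -0.006], "delta_rot": [0, 0, 0], "jaw": 0},
    {"slide": [0, 0.03, -0.011], "delta_rot": [0, 0, 0], "jaw": 0},
    {"slide": [0, 0.045, -0.015], "delta_rot": [0, 0, 0], "jaw": 0},
    {"slide": [0, 0.06, -0.017], "delta_rot": [0, 0, 0], "jaw": 0},
  ],
)

```text
time_s: 5.88
tcp_pos: [0.5044, 0.2156, 0.2962]
eef_rot: [-0.001, 0.775, 0.632, -0.001]
ft_force: [-4.5, 1.4, 7.7]
gripper_width: -0.002
finger_force: 3.2
```

```bash
python3 - <<'E'
from h import *
T,o=tcp(); print(inst(T[:3,3]),o['ft_force']@np.r_[EX,0])
E
```

```text
[0.0036 0.0017 0.2962] -4.739159576716787
```

The fingertip edge is riding on the bar: the force ratio worsens as I rise. I'll back off, tilt the tool 15° along the leg, and go deeper.

Call:
send_rows(
  targets=[
    {"slide": [0, -0.06, 0], "delta_rot": [0, 0, 0], "jaw": 0},
    {"slide": [0, -0.11, 0], "delta_rot": [0, 0, 0], "jaw": 0},
    {"slide": [0, -0.11, 0], "delta_rot": [0.02, 0, 0], "jaw": 0},
    {"slide": [0, -0.09, 0.02], "delta_rot": [0.05, 0, 0], "jaw": 0},
    {"slide": [0, -0.05, 0.05], "delta_rot": [0.083, 0, 0], "jaw": 0},
    {"slide": [0, -0.02, 0.09], "delta_rot": [0.083, 0, 0], "jaw": 0},
    {"slide": [0, -0.02, 0.09], "delta_rot": [0.083, 0, 0], "jaw": 0},
    {"slide": [0, -0.02, 0.09], "delta_rot": [0.083, 0, 0], "jaw": 0},
  ],
)

```text
time_s: 6.55
tcp_pos: [0.4995, 0.2165, 0.2686]
eef_rot: [-0.1, 0.769, 0.626, -0.082]
ft_force: [-0.3, 0.5, 0.7]
gripper_width: -0.003
finger_force: 0.0
```

```bash
python3 - <<'E'
from h import *
T,o=tcp(); print(inst(T[:3,3]),o['ft_force'],o['time_s'],T.round(3)[:3,2]); snap('wrist','w7'); snap('side','s7')
a=cv2.imread('pics/s7.png'); u,v=proj('s7',w(.02,0,.1)).astype(int); print(u,v)
cv2.imwrite('pics/m3.png',np.hstack([cv2.imread('pics/w7.png')[:400,140:540],cv2.resize(a[v-60:v+60,u-60:u+60],(400,400),interpolation=cv2.INTER_CUBIC)]))
E
```

```text
[-0.0013  0.0015  0.2686] [-0.28573288  0.54223118  0.66558736] 6.55 [-0.252  0.052 -0.966]
188 178
```

View pics/m3.png

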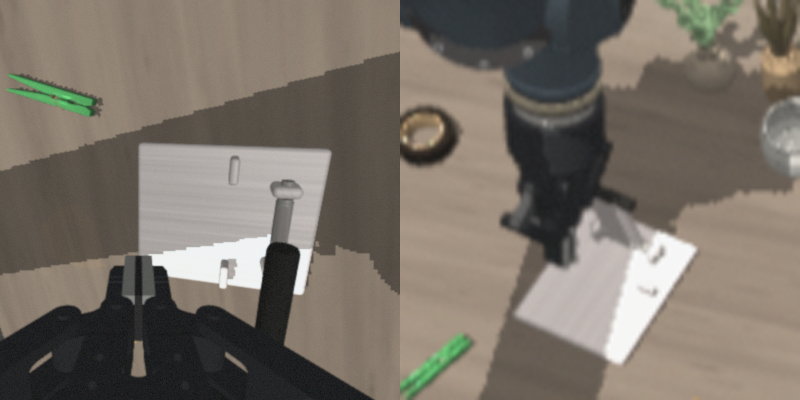

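The bar's left end is in w7 at about (424,248) in full-frame pixels, clear to the right of the fingers. The leg is near upright; computing its angle.

```bash
python3 - <<'E'
from h import *
c,d=ray('w7',(423,250)); cs=np.r_[(c[:2]-O)@EX,(c[:2]-O)@EY,c[2]]; ds=np.r_[d[:2]@EX,d[:2]@EY,d[2]]
p=cs+ds*(.033-cs[1])/ds[1]; print(p, np.degrees(np.arctan2(p[0]-.034,p[2]-.023)),np.hypot(p[0]-.034,p[2]-.023))
T,o=tcp(); t=np.arctan2(-(T[:3,2][:2]@EX),-T[2,2]); print(np.degrees(t))
E
```

```text
[0.01554526 0.033      0.12538672] -10.217593748809179 0.10403661379469836
14.913037783525631
```

Call:
send_rows(
  targets=[
    {"slide": [0, 0.05, -0.015], "delta_rot": [0, 0, 0], "jaw": 0},
    {"slide": [0, 0.1, -0.03], "delta_rot": [0, 0, 0], "jaw": 0},
    {"slide": [0, 0.12, -0.037], "delta_rot": [0, 0, 0], "jaw": 0},
    {"slide": [0, 0.135, -0.042], "delta_rot": [0, 0, 0], "jaw": 0},
    {"slide": [0, 0.15, -0.048], "delta_rot": [0, 0, 0], "jaw": 0},
    {"slide": [0, 0.162, -0.052], "delta_rot": [0, 0, 0], "jaw": 0},
  ],
)

```text
time_s: 7.15
tcp_pos: [0.5472, 0.2071, 0.2726]
eef_rot: [-0.102, 0.768, 0.627, -0.083]
ft_force: [-4.0, 2.0, 5.9]
gripper_width: -0.003
finger_force: 2.5
```

```bash
python3 - <<'E'
from h import *
T,o=tcp(); print(inst(T[:3,3]),o['ft_force']@np.r_[EX,0],o['ft_force'])
E
```

```text
[0.0473 0.002  0.2726] -4.3415018568013135 [-4.01285124  2.02894633  5.85523258]
```

Call:
send_rows(
  targets=[
    {"slide": [0, 0, 0], "delta_rot": [0, 0, 0], "jaw": 0},
    {"slide": [0, 0, 0], "delta_rot": [0, 0, 0], "jaw": 0},
  ],
)

```text
time_s: 7.32
tcp_pos: [0.5477, 0.2069, 0.2723]
eef_rot: [-0.101, 0.768, 0.627, -0.083]
ft_force: [-2.1, 1.6, 3.2]
gripper_width: 0.0
finger_force: 1.5
```

Call:
send_rows(
  targets=[
    {"slide": [0, 0.008, -0.006], "delta_rot": [0, 0, 0], "jaw": 0},
    {"slide": [0, 0.016, -0.012], "delta_rot": [0, 0, 0], "jaw": 0},
    {"slide": [0, 0.024, -0.018], "delta_rot": [0, 0, 0], "jaw": 0},
  ],
)

```text
time_s: 7.57
tcp_pos: [0.5563, 0.2049, 0.2746]
eef_rot: [-0.101, 0.768, 0.627, -0.083]
ft_force: [-2.3, 0.8, -0.3]
gripper_width: 0.003
finger_force: 1.2
```

```bash
python3 - <<'E'
from h import *
T,o=tcp(); print(inst(T[:3,3]),o['ft_force']@np.r_[EX,0],o['ft_force'],o['moment'])
E
```

```text
[0.0566 0.0018 0.2746] -2.460529323243361 [-2.34097072  0.82860493 -0.32785481] [ 0.10634235  0.24939263 -0.01307366]
```

Vertical rub gone. The leg is about upright with a force of 2.5 N, so I continue in small steps.

Call:
send_rows(
  targets=[
    {"slide": [0, 0.01, -0.0025], "delta_rot": [0, 0, 0], "jaw": 0},
    {"slide": [0, 0.02, -0.005], "delta_rot": [0, 0, 0], "jaw": 0},
    {"slide": [0, 0.03, -0.007], "delta_rot": [0, 0, 0], "jaw": 0},
    {"slide": [0, 0.038, -0.009], "delta_rot": [0, 0, 0], "jaw": 0},
  ],
)

```text
time_s: 7.9
tcp_pos: [0.5686, 0.2023, 0.2745]
eef_rot: [-0.101, 0.769, 0.626, -0.082]
ft_force: [-3.7, 0.8, -1.3]
gripper_width: -0.001
finger_force: 1.2
```

```bash
python3 - <<'E'
from h import *
T,o=tcp(); print(inst(T[:3,3]),o['ft_force']@np.r_[EX,0],o['ft_force'])
E
```

```text
[0.0692 0.0017 0.2745] -3.802476579959374 [-3.71098836  0.83122614 -1.34245777]
```

Call:
send_rows(
  targets=[
    {"slide": [0, 0.005, -0.001], "delta_rot": [0, 0, 0], "jaw": 0},
    {"slide": [0, 0.01, -0.001], "delta_rot": [0, 0, 0], "jaw": 0},
  ],
)

```text
time_s: 8.07
tcp_pos: [0.5714, 0.2018, 0.2741]
eef_rot: [-0.101, 0.769, 0.626, -0.082]
ft_force: [-2.6, -0.1, 0.4]
gripper_width: -0.002
finger_force: 1.4
```

Call:
send_rows(
  targets=[
    {"slide": [0, 0.005, -0.001], "delta_rot": [0, 0, 0], "jaw": 0},
    {"slide": [0, 0.01, -0.001], "delta_rot": [0, 0, 0], "jaw": 0},
  ],
)

```text
time_s: 8.23
tcp_pos: [0.5742, 0.2013, 0.2737]
eef_rot: [-0.101, 0.768, 0.627, -0.082]
ft_force: [-3.5, 1.0, -0.1]
gripper_width: 0.001
finger_force: 1.4
```

Call:
send_rows(
  targets=[
    {"slide": [0, 0.005, -0.001], "delta_rot": [0, 0, 0], "jaw": 0},
    {"slide": [0, 0.01, -0.001], "delta_rot": [0, 0, 0], "jaw": 0},
  ],
)

```text
time_s: 8.4
tcp_pos: [0.5771, 0.2007, 0.2732]
eef_rot: [-0.101, 0.768, 0.627, -0.082]
ft_force: [-1.9, -0.5, 0.1]
gripper_width: 0.004
finger_force: 1.4
```

Call:
send_rows(
  targets=[
    {"slide": [0, 0.005, 0], "delta_rot": [0, 0, 0], "jaw": 0},
    {"slide": [0, 0.008, 0], "delta_rot": [0, 0, 0], "jaw": 0},
  ],
)

```text
time_s: 8.57
tcp_pos: [0.5787, 0.2004, 0.2728]
eef_rot: [-0.102, 0.768, 0.626, -0.083]
ft_force: [-5.7, 0.3, 3.5]
gripper_width: 0.001
finger_force: 3.5
```

Call:
send_rows(
  targets=[
    {"slide": [0, 0.004, -0.002], "delta_rot": [0, 0, 0], "jaw": 0},
    {"slide": [0, 0.004, -0.002], "delta_rot": [0, 0, 0], "jaw": 0},
  ],
)

```text
time_s: 8.73
tcp_pos: [0.5793, 0.2002, 0.2728]
eef_rot: [-0.103, 0.768, 0.626, -0.084]
ft_force: [-7.2, 1.1, 2.0]
gripper_width: 0.0
finger_force: 3.5
```

```bash
python3 - <<'E'
from h import *
T,o=tcp(); print(inst(T[:3,3]),o['ft_force']@np.r_[EX,0],o['ft_force'])
E
```

```text
[0.0801 0.0019 0.2728] -7.265609621313784 [-7.18807453  1.1197117   2.02922729]
```

Call:
send_rows(
  targets=[
    {"slide": [0, 0.005, -0.001], "delta_rot": [0, 0, 0], "jaw": 0},
    {"slide": [0, 0.005, -0.001], "delta_rot": [0, 0, 0], "jaw": 0},
  ],
)

```text
time_s: 8.9
tcp_pos: [0.5801, 0.2001, 0.2726]
eef_rot: [-0.103, 0.768, 0.626, -0.085]
ft_force: [-7.9, 2.7, 3.7]
gripper_width: -0.001
finger_force: 4.4
```

Call:
send_rows(
  targets=[
    {"slide": [0, 0.003, -0.001], "delta_rot": [0, 0, 0], "jaw": 0},
    {"slide": [0, 0.003, -0.001], "delta_rot": [0, 0, 0], "jaw": 0},
  ],
)

```text
time_s: 9.07
tcp_pos: [0.5805, 0.2, 0.2725]
eef_rot: [-0.104, 0.768, 0.626, -0.086]
ft_force: [-9.0, 1.7, 2.8]
gripper_width: 0.006
finger_force: 5.0
```

Call:
send_rows(
  targets=[
    {"slide": [0, 0.005, -0.001], "delta_rot": [0, 0, 0], "jaw": 0},
    {"slide": [0, 0.005, -0.001], "delta_rot": [0, 0, 0], "jaw": 0},
    {"slide": [0, 0.005, -0.001], "delta_rot": [0, 0, 0], "jaw": 0},
    {"slide": [0, 0.005, -0.001], "delta_rot": [0, 0, 0], "jaw": 0},
  ],
)

```text
time_s: 9.4
tcp_pos: [0.5814, 0.1999, 0.2724]
eef_rot: [-0.105, 0.768, 0.626, -0.086]
ft_force: [-11.1, 2.6, 3.3]
gripper_width: -0.0
finger_force: 5.7
```

```bash
python3 - <<'E'
from h import *
T,o=tcp(); print(inst(T[:3,3]),o['ft_force']@np.r_[EX,0],o['ft_force'])
E
```

```text
[0.0822 0.0019 0.2724] -11.362761030726427 [-11.05569263   2.64613544   3.29291293]
```

Pressed home at about 11.5 N for 0.3 s. Retreating, and moving up to look.

Call:
send_rows(
  targets=[
    {"slide": [0, -0.04, 0.01], "delta_rot": [0, 0, 0], "jaw": 0},
    {"slide": [0, -0.12, 0.03], "delta_rot": [0, 0, 0], "jaw": 0},
    {"slide": [0, -0.19, 0.05], "delta_rot": [0, 0, 0], "jaw": 0},
    {"slide": [0, -0.23, -0.08], "delta_rot": [-0.03, 0, 0], "jaw": 0.5},
    {"slide": [0, -0.26, -0.21], "delta_rot": [-0.06, 0, 0], "jaw": 1},
    {"slide": [0, -0.296, -0.335], "delta_rot": [-0.084, 0, 0], "jaw": 1},
    {"slide": [0, -0.296, -0.335], "delta_rot": [-0.084, 0, 0], "jaw": 1},
    {"slide": [0, -0.296, -0.335], "delta_rot": [-0.084, 0, 0], "jaw": 1},
  ],
)

```text
time_s: 10.07
tcp_pos: [0.5272, 0.2116, 0.3967]
eef_rot: [0.004, 0.775, 0.632, 0.006]
ft_force: [-1.2, -0.1, -0.4]
gripper_width: 0.709
finger_force: 0.0
```

```bash
python3 - <<'E'
from h import *
snap('wrist','w8'); T,o=tcp(); print(T.round(3),o['time_s'])
m=np.array([.4594,-.1142]); hd=1.377
print(rel([*m,.405],hd),rel([.44,.05,.405],hd),rel([*m,.3165],hd))
E
```

```text
[[ 0.201  0.979  0.008  0.526]
 [ 0.98  -0.201  0.     0.211]
 [ 0.002  0.008 -1.     0.394]
 [ 0.     0.     0.     1.   ]] 10.1167
(array([-1.1077e+00, -3.0000e-04, -3.7400e-02]), array([ 0.0025, -0.0006, -0.0028])) (array([-0.5846, -0.1738, -0.0378]), array([ 0.0025, -0.0006, -0.0028])) (array([-1.1083, -0.0027,  0.2576]), array([ 0.0025, -0.0006, -0.0028]))
```

Call:
send_rows(
  targets=[
    {"slide": [-1, 0, -0.037], "delta_rot": [0.0025, 0, -0.003], "jaw": 1},
    {"slide": [-1, 0, -0.037], "delta_rot": [0.0025, 0, -0.003], "jaw": 1},
    {"slide": [-1, 0, -0.037], "delta_rot": [0.0025, 0, -0.003], "jaw": 1},
    {"slide": [-1, 0, -0.037], "delta_rot": [0.0025, 0, -0.003], "jaw": 1},
    {"slide": [-1, 0, -0.037], "delta_rot": [0.0025, 0, -0.003], "jaw": 1},
    {"slide": [-1, 0, -0.037], "delta_rot": [0.0025, 0, -0.003], "jaw": 1},
    {"slide": [-1, 0, -0.037], "delta_rot": [0.0025, 0, -0.003], "jaw": 1},
    {"slide": [-1, 0, -0.037], "delta_rot": [0.0025, 0, -0.003], "jaw": 1},
    {"slide": [-1, 0, -0.037], "delta_rot": [0.0025, 0, -0.003], "jaw": 1},
    {"slide": [-1, 0, -0.037], "delta_rot": [0.0025, 0, -0.003], "jaw": 1},
    {"slide": [-1, 0, -0.037], "delta_rot": [0.0025, 0, -0.003], "jaw": 1},
  ],
)

```text
time_s: 11.03
tcp_pos: [0.4654, -0.0816, 0.403]
eef_rot: [-0.003, 0.772, 0.636, -0.002]
ft_force: [0.1, -0.1, 0.1]
gripper_width: 1.0
finger_force: 0.0
```

```bash
python3 - <<'E'
from h import *
snap('wrist','w9'); T,o=tcp(); print(o['time_s']); m=np.array([.4594,-.1142]); hd=1.377
print(rel([*m,.405],hd),rel([*m,.314],hd))
E
```

```text
11.0833
(array([-0.1116,  0.0009, -0.0061]), array([-0.002 , -0.0003,  0.0007])) (array([-0.1119,  0.0028,  0.2972]), array([-0.002 , -0.0003,  0.0007]))
```

Call:
send_rows(
  targets=[
    {"slide": [-0.11, 0.002, 0], "delta_rot": [-0.002, 0, 0], "jaw": 1},
    {"slide": [-0.11, 0.002, 0], "delta_rot": [-0.002, 0, 0], "jaw": 1},
    {"slide": [-0.11, 0.002, 0.1], "delta_rot": [-0.002, 0, 0], "jaw": 1},
    {"slide": [-0.11, 0.002, 0.2], "delta_rot": [-0.002, 0, 0], "jaw": 1},
    {"slide": [-0.11, 0.002, 0.27], "delta_rot": [-0.002, 0, 0], "jaw": 1},
    {"slide": [-0.11, 0.002, 0.297], "delta_rot": [-0.002, 0, 0], "jaw": 1},
    {"slide": [-0.11, 0.002, 0.297], "delta_rot": [-0.002, 0, 0], "jaw": 1},
    {"slide": [-0.11, 0.002, 0.297], "delta_rot": [-0.002, 0, 0], "jaw": 1},
  ],
)

```text
time_s: 11.75
tcp_pos: [0.4597, -0.1142, 0.3149]
eef_rot: [0.0, 0.772, 0.636, 0.001]
ft_force: [-0.0, 0.1, 0.1]
gripper_width: 1.002
finger_force: 0.0
```

Call:
send_rows(
  targets=[
    {"slide": [0, 0, 0], "delta_rot": [0, 0, 0], "jaw": 0.4},
    {"slide": [0, 0, 0], "delta_rot": [0, 0, 0], "jaw": 0.2},
    {"slide": [0, 0, 0], "delta_rot": [0, 0, 0], "jaw": 0},
    {"slide": [0, 0, 0], "delta_rot": [0, 0, 0], "jaw": 0},
    {"slide": [0, 0, 0], "delta_rot": [0, 0, 0], "jaw": 0},
    {"slide": [0, 0, 0], "delta_rot": [0, 0, 0], "jaw": 0},
    {"slide": [0, 0, 0], "delta_rot": [0, 0, 0], "jaw": 0},
    {"slide": [0, 0, 0], "delta_rot": [0, 0, 0], "jaw": 0},
    {"slide": [0, 0, 0], "delta_rot": [0, 0, 0], "jaw": 0},
    {"slide": [0, 0, 0], "delta_rot": [0, 0, 0], "jaw": 0},
  ],
  grip_force=40,
)

```text
time_s: 12.58
tcp_pos: [0.4593, -0.1151, 0.3151]
eef_rot: [0.001, 0.772, 0.636, 0.001]
ft_force: [-0.7, -0.8, 6.0]
gripper_width: 0.111
finger_force: 40.5
```

```bash
python3 - <<'E'
from h import *
T,o=tcp(); print(T.round(4),o['gripper_width'],o['finger_force'])
E
```

```text
[[ 1.921e-01  9.814e-01  2.000e-03  4.593e-01]
 [ 9.814e-01 -1.921e-01 -7.000e-04 -1.151e-01]
 [-3.000e-04  2.100e-03 -1.000e+00  3.151e-01]
 [ 0.000e+00  0.000e+00  0.000e+00  1.000e+00]] 0.11101984451786963 40.48629105091095
```

Gripped (9.4 mm opening). Lifting.

Call:
send_rows(
  targets=[
    {"slide": [0, 0, -0.03], "delta_rot": [0, 0, 0], "jaw": 0},
    {"slide": [0, 0, -0.09], "delta_rot": [0, 0, 0], "jaw": 0},
    {"slide": [0, 0, -0.17], "delta_rot": [0, 0, 0], "jaw": 0},
    {"slide": [0, 0, -0.26], "delta_rot": [0, 0, 0], "jaw": 0},
    {"slide": [0, 0, -0.35], "delta_rot": [0, 0, 0], "jaw": 0},
    {"slide": [0, 0, -0.44], "delta_rot": [0, 0, 0], "jaw": 0},
    {"slide": [0, 0, -0.5], "delta_rot": [0, 0, 0], "jaw": 0},
    {"slide": [0, 0, -0.52], "delta_rot": [0, 0, 0], "jaw": 0},
    {"slide": [0, 0, -0.52], "delta_rot": [0, 0, 0], "jaw": 0},
    {"slide": [0, 0, -0.52], "delta_rot": [0, 0, 0], "jaw": 0},
  ],
)

```text
time_s: 13.42
tcp_pos: [0.4585, -0.1147, 0.4699]
eef_rot: [-0.0, 0.772, 0.636, 0.0]
ft_force: [-0.3, 0.6, -2.0]
gripper_width: 0.104
finger_force: 39.4
```

```bash
python3 - <<'E'
from h import *
snap('side','s10'); snap('top','t10'); snap('wrist','w10'); T,o=tcp(); print(T[:3,3],o['gripper_width'],o['ft_force'],o['time_s'])
print(rel(w(-.03,0,.47),A+np.pi/2))
a=cv2.imread('pics/s10.png')[110:290,100:400]
cv2.imwrite('pics/m4.png',np.vstack([np.hstack([cv2.resize(cv2.imread('pics/w8.png'),(400,300)),cv2.resize(cv2.imread('pics/w10.png'),(400,300))]),np.hstack([cv2.resize(a,(400,300)),cv2.resize(cv2.imread('pics/t10.png')[130:310,120:420],(400,300))])]))
E
```

```text
[ 0.45852511 -0.11477287  0.46903593] 0.10509737267413281 [-0.29162653 -0.2346689  -3.02036528] 13.5667
(array([ 1.1058, -0.1739, -0.0015]), array([-0.0007, -0.0004,  0.0036]))
```

View pics/m4.png

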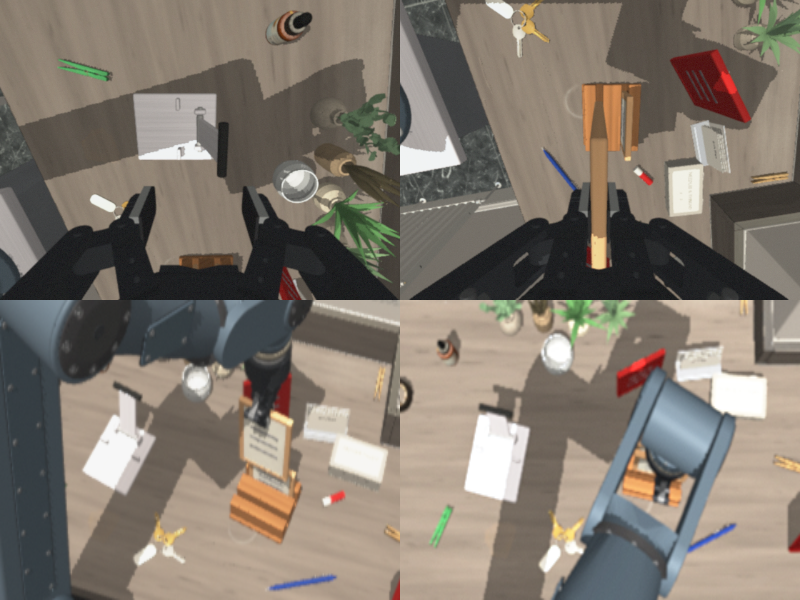

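Board is held, the short board remains in the holder, and the leg is swung out (w8: bar at about (222,150) in its panel). Computing the leg angle and the placing pose.

```bash
cat > pl.py <<'E'
from h import *
def pose(t,h,xb=.018,L=.305):
    c,s=np.cos(t),np.sin(t); f=np.array([xb-.005*c,.012+.005*s+h]); return f[0]+L*s,f[1]+L*c
E
python3 - <<'E'
from pl import *
k=1.4
for uv,y in (((224*k,124*k),.033),((221*k,176*k),-.033)):
    c,d=ray('w8',uv); cs=np.r_[(c[:2]-O)@EX,(c[:2]-O)@EY,c[2]]; ds=np.r_[d[:2]@EX,d[:2]@EY,d[2]]
    p=cs+ds*(y-cs[1])/ds[1]; print(p, np.degrees(np.arctan2(p[0]-.034,p[2]-.023)),np.hypot(p[0]-.034,p[2]-.023))
    # on circle
    g=[cs+ds*s for s in np.linspace(.1,.5,4001)]; e=[abs(np.hypot(q[0]-.034,q[2]-.023)-.1) for q in g]; i=np.argmin(e); print(g[i],e[i])
for th in (14,16,17,18,20):
    b=np.array([.034+.1*np.sin(np.radians(th)),.023+.1*np.cos(np.radians(th))])-[.018,.012]; D=np.hypot(*b); t=np.arctan2(b[0],b[1])-np.arcsin(.006/D); print(th,np.degrees(t),pose(t-.017,0))
print(rel(w(-.03,0,.47),A+np.pi/2))
E
```

```text
[0.05780472 0.033      0.12997722] 12.545143319782742 0.10959375380709689
[0.05911643 0.03073236 0.11980949] 1.4563398873151945e-05
[ 0.05786311 -0.033       0.12046103] 13.758070985860908 0.10033992329831824
[ 0.08094179 -0.12281821 -0.06529971] 1.8538387470262707e-06
14 17.42377275778628 (np.float64(0.09957279832073855), np.float64(0.3059317583625902))
16 19.155518595921986 (np.float64(0.10841817839186838), np.float64(0.3033323755031292))
17 20.019448834359668 (np.float64(0.11280056744415673), np.float64(0.30193594536080876))
18 20.882126866034845 (np.float64(0.1171550984939243), np.float64(0.3004757640472768))
20 22.60385391748449 (np.float64(0.12577766993920012), np.float64(0.2973663853057624))
(array([ 1.1058, -0.1739, -0.0015]), array([-0.0007, -0.0004,  0.0036]))
```

Call:
send_rows(
  targets=[
    {"slide": [0.05, 0, 0], "delta_rot": [0, 0, 0], "jaw": 0},
    {"slide": [0.13, -0.02, 0], "delta_rot": [0, 0, 0], "jaw": 0},
    {"slide": [0.22, -0.04, 0], "delta_rot": [0, 0, 0], "jaw": 0},
    {"slide": [0.32, -0.05, 0], "delta_rot": [0, 0, 0], "jaw": 0},
    {"slide": [0.42, -0.07, 0], "delta_rot": [0, 0, 0], "jaw": 0},
    {"slide": [0.52, -0.09, 0], "delta_rot": [0, 0, 0.001], "jaw": 0},
    {"slide": [0.62, -0.11, 0], "delta_rot": [0, 0, 0.002], "jaw": 0},
    {"slide": [0.72, -0.13, 0], "delta_rot": [0, 0, 0.003], "jaw": 0},
    {"slide": [0.82, -0.15, 0], "delta_rot": [0, 0, 0.003], "jaw": 0},
    {"slide": [0.9, -0.17, 0], "delta_rot": [0, 0, 0.003], "jaw": 0},
    {"slide": [0.97, -0.174, 0], "delta_rot": [0, 0, 0.0035], "jaw": 0},
    {"slide": [1, -0.174, 0], "delta_rot": [0, 0, 0.0035], "jaw": 0},
    {"slide": [1, -0.174, 0], "delta_rot": [0, 0, 0.0035], "jaw": 0},
    {"slide": [1, -0.174, 0], "delta_rot": [0, 0, 0.0035], "jaw": 0},
  ],
)

```text
time_s: 14.73
tcp_pos: [0.4654, 0.1893, 0.4697]
eef_rot: [0.0, 0.775, 0.632, -0.001]
ft_force: [0.6, 0.7, -2.2]
gripper_width: 0.112
finger_force: 39.4
```

```bash
python3 - <<'E'
from pl import *
t=.288
for h in (.15,.015):
    x,z=pose(t,h); print(x,z,rel(w(x,0,z),A+np.pi/2,t))
E
```

```text
0.09983665653632605 0.4558584040774662 (array([0.1062, 0.4303, 0.046 ]), array([0.0916, 0.0006, 0.0004]))
0.09983665653632605 0.3208584040774662 (array([0.1069, 0.4304, 0.496 ]), array([0.0916, 0.0006, 0.0004]))
```

Call:
send_rows(
  targets=[
    {"slide": [0.02, 0.05, 0.005], "delta_rot": [0.01, 0, 0], "jaw": 0},
    {"slide": [0.04, 0.12, 0.01], "delta_rot": [0.025, 0, 0], "jaw": 0},
    {"slide": [0.06, 0.2, 0.02], "delta_rot": [0.043, 0, 0], "jaw": 0},
    {"slide": [0.08, 0.28, 0.03], "delta_rot": [0.06, 0, 0], "jaw": 0},
    {"slide": [0.1, 0.36, 0.04], "delta_rot": [0.077, 0, 0], "jaw": 0},
    {"slide": [0.106, 0.41, 0.046], "delta_rot": [0.088, 0, 0], "jaw": 0},
    {"slide": [0.106, 0.43, 0.046], "delta_rot": [0.0916, 0, 0], "jaw": 0},
    {"slide": [0.106, 0.43, 0.046], "delta_rot": [0.0916, 0, 0], "jaw": 0},
    {"slide": [0.106, 0.43, 0.046], "delta_rot": [0.0916, 0, 0], "jaw": 0},
    {"slide": [0.106, 0.43, 0.046], "delta_rot": [0.0916, 0, 0], "jaw": 0},
    {"slide": [0.106, 0.43, 0.046], "delta_rot": [0.0916, 0, 0], "jaw": 0},
  ],
)

```text
time_s: 15.65
tcp_pos: [0.5971, 0.1944, 0.4576]
eef_rot: [-0.111, 0.768, 0.625, -0.09]
ft_force: [-0.3, -0.4, -3.0]
gripper_width: 0.112
finger_force: 39.5
```

```bash
python3 - <<'E'
from pl import *
T,o=tcp(); print(inst(T[:3,3]),o['ft_force'],o['gripper_width'])
t=.288
for h in (.08,.015,.004):
    x,z=pose(t,h); print(x,z,rel(w(x,0,z),A+np.pi/2,t))
E
```

```text
[ 9.870e-02 -3.000e-04  4.576e-01] [-0.25884315 -0.43887039 -2.98809727] 0.11168038177380792
0.09983665653632605 0.3858584040774662 (array([0.0009, 0.0712, 0.2284]), array([0.0006, 0.0001, 0.0002]))
0.09983665653632605 0.3208584040774662 (array([0.0009, 0.1324, 0.4363]), array([0.0006, 0.0001, 0.0002]))
0.09983665653632605 0.3098584040774662 (array([0.0009, 0.1427, 0.4715]), array([0.0006, 0.0001, 0.0002]))
```

Descend to 15 mm above the plate and check from the side.

Call:
send_rows(
  targets=[
    {"slide": [0, 0.02, 0.05], "delta_rot": [0, 0, 0], "jaw": 0},
    {"slide": [0, 0.04, 0.12], "delta_rot": [0, 0, 0], "jaw": 0},
    {"slide": [0, 0.06, 0.19], "delta_rot": [0, 0, 0], "jaw": 0},
    {"slide": [0, 0.081, 0.26], "delta_rot": [0, 0, 0], "jaw": 0},
    {"slide": [0, 0.102, 0.33], "delta_rot": [0, 0, 0], "jaw": 0},
    {"slide": [0, 0.12, 0.39], "delta_rot": [0, 0, 0], "jaw": 0},
    {"slide": [0, 0.13, 0.425], "delta_rot": [0, 0, 0], "jaw": 0},
    {"slide": [0, 0.132, 0.436], "delta_rot": [0, 0, 0], "jaw": 0},
    {"slide": [0, 0.132, 0.436], "delta_rot": [0, 0, 0], "jaw": 0},
    {"slide": [0, 0.132, 0.436], "delta_rot": [0, 0, 0], "jaw": 0},
  ],
)

```text
time_s: 16.48
tcp_pos: [0.5994, 0.1944, 0.3216]
eef_rot: [-0.11, 0.768, 0.625, -0.089]
ft_force: [-0.2, 0.2, -2.1]
gripper_width: 0.105
finger_force: 39.5
```

```bash
python3 - <<'E'
from pl import *
T,o=tcp(); print(inst(T[:3,3]),o['ft_force'],o['gripper_width'])
t=.288
for h in (.004,0):
    x,z=pose(t,h); print(x,z,rel(w(x,0,z),A+np.pi/2,t))
snap('side','s11'); snap('wrist','w11'); a=cv2.imread('pics/s11.png'); u,v=proj('s11',w(.03,0,.06)).astype(int)
cv2.imwrite('pics/m5.png',np.hstack([cv2.resize(a[v-50:v+50,u-50:u+50],(400,400),interpolation=cv2.INTER_CUBIC),cv2.imread('pics/w11.png')[:400,100:500]]))
E
```

```text
[1.010e-01 3.000e-04 3.216e-01] [-0.18633943  0.18190758 -2.09091099] 0.10474628775185216
0.09983665653632605 0.3098584040774662 (array([-0.0009,  0.0073,  0.0385]), array([ 0.0011, -0.0001,  0.0002]))
0.09983665653632605 0.3058584040774662 (array([-0.0009,  0.0111,  0.0513]), array([ 0.0011, -0.0001,  0.0002]))
```

View pics/m5.png

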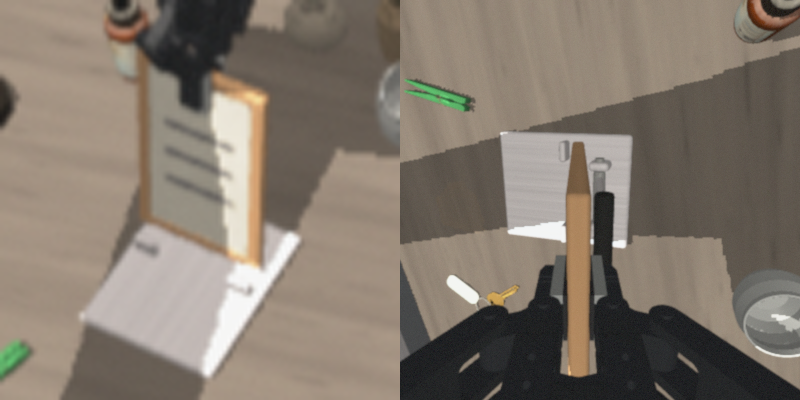

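The foot hangs behind both hooks (side panel (150,245) and (240,288)). In the wrist panel the bar is just behind the board at (603,225). I lower slowly.

Call:
send_rows(
  targets=[
    {"slide": [0, 0.003, 0.012], "delta_rot": [0, 0, 0], "jaw": 0},
    {"slide": [0, 0.005, 0.022], "delta_rot": [0, 0, 0], "jaw": 0},
    {"slide": [0, 0.007, 0.031], "delta_rot": [0, 0, 0], "jaw": 0},
    {"slide": [0, 0.008, 0.037], "delta_rot": [0, 0, 0], "jaw": 0},
    {"slide": [0, 0.008, 0.037], "delta_rot": [0, 0, 0], "jaw": 0},
  ],
)

```text
time_s: 17.0
tcp_pos: [0.5982, 0.1944, 0.3085]
eef_rot: [-0.111, 0.768, 0.625, -0.091]
ft_force: [-0.2, -0.3, -1.6]
gripper_width: 0.111
finger_force: 39.5
```

Call:
send_rows(
  targets=[
    {"slide": [0, 0.001, 0.003], "delta_rot": [0, 0, 0], "jaw": 0},
    {"slide": [0, 0.002, 0.006], "delta_rot": [0, 0, 0], "jaw": 0},
    {"slide": [0, 0.002, 0.007], "delta_rot": [0, 0, 0], "jaw": 0},
  ],
)

```text
time_s: 17.25
tcp_pos: [0.5984, 0.1944, 0.3068]
eef_rot: [-0.111, 0.768, 0.625, -0.09]
ft_force: [-0.2, -0.6, -1.9]
gripper_width: 0.108
finger_force: 39.5
```

Call:
send_rows(
  targets=[
    {"slide": [0, 0.001, 0.003], "delta_rot": [0, 0, 0], "jaw": 0},
    {"slide": [0, 0.001, 0.005], "delta_rot": [0, 0, 0], "jaw": 0},
  ],
)

```text
time_s: 17.42
tcp_pos: [0.5985, 0.1944, 0.306]
eef_rot: [-0.11, 0.768, 0.625, -0.09]
ft_force: [0.7, -0.9, 4.1]
gripper_width: 0.107
finger_force: 40.3
```

Foot is on the plate (about 6 N). Releasing.

Call:
send_rows(
  targets=[
    {"slide": [0, 0, 0], "delta_rot": [0, 0, 0], "jaw": 0.15},
    {"slide": [0, 0, 0], "delta_rot": [0, 0, 0], "jaw": 0.2},
    {"slide": [0, 0, 0], "delta_rot": [0, 0, 0], "jaw": 0.3},
    {"slide": [0, 0, 0], "delta_rot": [0, 0, 0], "jaw": 0.45},
    {"slide": [0, 0, 0], "delta_rot": [0, 0, 0], "jaw": 0.45},
    {"slide": [0, 0, 0], "delta_rot": [0, 0, 0], "jaw": 0.45},
    {"slide": [0, 0, 0], "delta_rot": [0, 0, 0], "jaw": 0.45},
  ],
)

```text
time_s: 18.0
tcp_pos: [0.5982, 0.1944, 0.3054]
eef_rot: [-0.111, 0.768, 0.625, -0.09]
ft_force: [0.0, 0.2, -0.7]
gripper_width: 0.452
finger_force: 0.0
```

Call:
send_rows(
  targets=[
    {"slide": [0, 0, -0.03], "delta_rot": [0, 0, 0], "jaw": 0.45},
    {"slide": [0, 0, -0.08], "delta_rot": [0, 0, 0], "jaw": 0.45},
    {"slide": [0, 0, -0.16], "delta_rot": [0, 0, 0], "jaw": 0.45},
    {"slide": [0, 0, -0.26], "delta_rot": [0, 0, 0], "jaw": 0.45},
    {"slide": [0, 0, -0.36], "delta_rot": [0, 0, 0], "jaw": 0.45},
    {"slide": [0, 0, -0.4], "delta_rot": [0, 0, 0], "jaw": 0.45},
    {"slide": [0, 0, -0.4], "delta_rot": [0, 0, 0], "jaw": 0.45},
    {"slide": [0, 0, -0.4], "delta_rot": [0, 0, 0], "jaw": 0.45},
  ],
)

```text
time_s: 18.67
tcp_pos: [0.6314, 0.1874, 0.4214]
eef_rot: [-0.11, 0.768, 0.625, -0.089]
ft_force: [0.2, 0.4, -0.5]
gripper_width: 0.449
finger_force: 0.0
```

```bash
python3 - <<'E'
from pl import *
T,o=tcp(); print(o['ft_force'],o['time_s'])
snap('side','s12'); snap('wrist','w12'); a=cv2.imread('pics/s12.png'); u,v=proj('s12',w(.03,0,.06)).astype(int); print(u-50,v-50)
cv2.imwrite('pics/m6.png',np.hstack([cv2.resize(a[v-50:v+50,u-50:u+50],(400,400),interpolation=cv2.INTER_CUBIC),cv2.imread('pics/w12.png')[:400,100:500]]))
E
```

```text
[ 0.22376404  0.39426664 -0.47637804] 18.6667
142 133
```

View pics/m6.png

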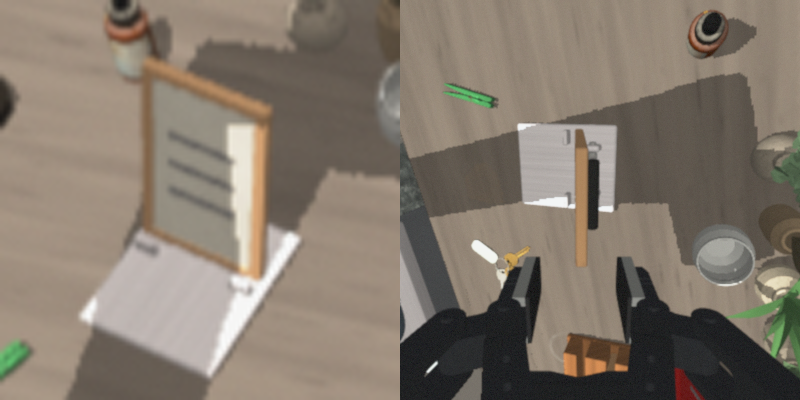

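The board stands behind both hooks and leans on the bar. Checking centring and lean numerically.

```bash
python3 - <<'E'
from pl import *
P=[tri(('w12',(281,133)),('s12',(178.7,149)))[0],tri(('w12',(282,264)),('s12',(209.2,160.5)))[0]]
for p in P: print(inst(p))
m=inst((P[0]+P[1])/2); print(m,'lean',np.degrees(np.arcsin((m[0]-.013)/.16)),np.degrees(np.arccos((m[2]-.012)/.16)))
o=tcp()[1]; print(o['time_s'])
E
```

```text
[0.0613 0.0543 0.1549]
[ 0.0622 -0.0493  0.1632]
[0.0617 0.0025 0.159 ] lean 17.72056636996501 23.255980791770376
18.7667
```

Centred within about 3 mm, square, and leaning about 18–20°, which matches resting on the leg. Handing in.

```bash
python3 -c "
from workcell import bot
print(bot.finish_job())"
```

```text
the job is handed in; nothing more can be done
None
```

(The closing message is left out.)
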